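# Shut and pin the cover of a board inspection fixture

## Task

Press the hinged window cover of the circuit-board fixture down until its detent holds it shut by itself. Then take the longer of the two lock pins from the rest and push it fully home, up to its collar, through both ears of the fixture's clevis and the cover's tongue between them. Leave the pin in place and the other things on the bench where they are.

Things in the scene. Friction and masses are not known exactly. Their poses are not given: they have to be found in the camera images.
- fixture: Aluminium fixture, fixed: block 200 x 180 x 35 mm high (x, y, z), green circuit board on top. Origin: centre of its underside, z up. The cover's hinge line runs along fixture x at y = +85, z = 50 mm. The clevis stands on the -y side. Beside the +x edge at y = -55 mm stands the spring catch (the detent), a dark post 68 mm high with a small steel ball.
- cover (a joint): Hinge of the cover: white frame with clear window, 180 mm along fixture x, reaching 170 mm from the hinge line, 8 mm thick, mid-plane through the hinge line. 0 = shut (level, on its stop), positive = free edge raised, rad. A light spring lifts it; friction lets it stay part open. Near 0 the detent resists (about 7 N at the free edge), then holds it at 0.
- press_edge (a point): Middle of the top of the cover's free-edge bar (25 mm wide, 140 mm long along fixture x), 158 mm from the hinge line, 4 mm above the mid-plane; moves with the cover. A place to press; when shut it is 54 mm above the bench.
- clevis (a point): Centre of the clevis on its hole axis, at (0, -140, 50) mm in the fixture's frame, with its axes; fixed. Two steel ears, each 10 mm thick, stand 8 to 18 mm either side along x, 32 mm wide, tops 66 mm above the bench; 14 mm through-holes along x. The pin may enter from either end. The foot below is 10 mm high.
- tongue (a point): Centre of the 14 mm hole (along fixture x) in the cover's steel tongue, 12 mm thick, which sticks out of the middle of the free edge; 225 mm from the hinge line; moves with the cover. When the cover is shut this point is at the clevis centre.
- pin: The long lock pin, loose, lying level in the rest. Origin on its axis; along its x: black round knob (22 mm diameter) from -54 to -22 mm, steel collar (22 mm) from -22 to -18, steel shank (10 mm) from -18 to +32, the last 8 mm tapered to 5 mm. With the collar against an ear the origin is at the clevis centre.
- short_pin: A shorter pin of the same make, in the other place of the rest, not to be used: the same knob and collar, but its shank runs only from -18 to +8 mm.
- rest: Grey pin rest, fixed. Origin on the bench. Base 85 (x, -54.5 to +30.5) x 130 (y) x 8 mm. Two lanes along x at y = -40 and +40 mm: open-topped notches at x = -10 and +18, prongs up to 49 mm; pin axes 45 mm above the bench, origins at x = 0, knobs to -x. Under each knob a post 14 mm wide, 34 mm high (x -49 to -43). Which pin is in which lane varies.
- screwdriver: Screwdriver lying on the bench, bystander.
- brush: Brush lying on the bench, bystander.
- bottle: White bottle, 48 mm diameter, 110 mm high, bystander; origin under its foot.
- spool: Steel spool, 60 mm diameter, 40 mm high, bystander; origin under its foot.
- jar: Grey jar with black cap, 52 mm diameter, 50 mm high, bystander; origin under its foot.
- loupe: Black eye loupe standing on the bench, 44 mm diameter, 36 mm high, bystander; origin under its foot.
There are look-alikes about, which are no part of the job. What is shaped like the pin but yellow is not meant.

How it is judged:
By the outcome, as a careful person would: the job done as asked, in the order asked, and still so for the second after the job is handed in, with the robot touching nothing.
It also fails if it takes over 58 s, if anything falls off the work surface, if the arm or the gripper's body presses on something with over 40 N, if the wrist force passes 120 N, or if a joint passes its speed limit or range.

## Robot

A 6-joint arm with a two-finger parallel gripper is mounted at the origin on the work surface. World frame = base frame: x ahead of the robot, y to its left, z up, the work surface at z = 0. Lengths are in mm, angles in degrees, forces in N, time in s.
With the tool pointing down it reaches from about 300 to 850 mm from the base axis. Payload 4.2 kg.
Tool frame: the origin (TCP) lies on the centre line of the jaws, within the pads' length; the fingertips stand 8 mm ahead of it and the grasp point (between the pads) lies 11 mm behind it; z points along the fingers, y is the line along which they close (so a half turn about z gives the same grasp; the last joint's range is limited). The gripper opens to 91 mm and grips with 3 to 60 N. Pads are 32 mm wide; open, the fingers measure 118 mm over their backs; the gripper's body (76 mm by 178 mm) begins 60 mm behind the grasp point.
Start: joints at [69.614, 18.312, 89.639, -0, 72.044, -1.146], TCP at [189.479, 542.9, 221.976] pointing down, gripper open.
Joint ranges: [-177.97, 177.97], [-48.28, 115.42], [12.27, 149.76], [-77.06, 257.06], [2.81, 150.46], [-146.56, 146.56]. Speed limits (degrees/s): [147.25, 147.25, 180, 180, 180, 180].

## Interface

Orientations are given as [roll, pitch, yaw] about the fixed x, y, z axes, in that order (R = Rz(yaw) Ry(pitch) Rx(roll)).
In Python, from workcell import telemetry, eyes, ticket gives the robot as it stands. The module is installed in compiled form; this text tells all that it offers.
- The arm moves only by the shell command python3 -m crank 'ROWS' [OPENING] [FORCE]. ROWS is JSON, a list of rows, each an object of numbers: "dx", "dy", "dz": the shift along the world's x, y, z normalised to -1 to 1, where 1 is 80 cm; "yaw": the turn about the world's z normalised to -1 to 1, where 1 is 5 degrees. A call has 1 to 10 rows; each row shifts and turns the commanded pose from where the row before left it; what a row does not reach is not made up. A row lasts 1/8 s, in which the tool goes at most 62.5 mm and 10.7 degrees, less where a joint would pass 70% of its speed; a pose out of reach is approached as far as the arm can. A call with a number of a shift or a turn outside -1 to 1 is refused whole. A call with a gripper value outside its range is refused whole. OPENING is the opening, from 0 (shut) to 1 (fully open), set as the call begins (- or left out, the last holds). The fingers move at their own pace and stop on an object; FORCE is the grip in N (left out, the last holds). Time passes only in rows, so rows that do not move let the fingers close. It gives the time, the measured TCP pose, the force, the opening and the grip force at its end, in the units of the state.
- telemetry.state(): the state, without advancing time (a new reading comes with each control period).
- eyes.grab_frame(name): name is "side" or "top" or "wrist"; returns the picture (480x640x3 uint8, red, green, blue); there is no depth.
- eyes.calibration(name): a dict with "camera_matrix" (3x3 intrinsics, pixels), "world_from_camera" (4x4, takes a point from camera to world coordinates). Camera axes: x right, y down, z forward; pixel columns grow to the right and rows downward; lengths in mm; the calibration is good to about 2 mm. A picture is of the moment at which its call begins: read the wrist's pose just before it. calibration takes no time and is no camera call; for the wrist camera it gives the pose at the moment of the call.
- ticket.job_done(): hands the job in; it is judged then, once.
The state is a dict: "time_s": time; "qpos": joint angles; "qvel": joint speeds; "effort": joint torques, N m; "ee_pos": TCP position; "ee_rot": TCP orientation; "force": force on the tool from outside, world axes, zero at the start; "torque": the same for the moment, N m; "gripper_width": finger opening in mm; "gripper_force": force on a finger pad.
Only numpy, scipy, OpenCV 4.12 (cv2) and the standard library are available. Lean on these libraries where they do the work, as an engineer would, in place of code of your own. Each camera call takes 0.05 s, during which the arm holds its last target. There are 200 camera calls.

## Working session

There is one attempt and no reset: what is moved stays moved. The work goes in short steps, Python scripts to look and compute and a shell command to move; the robot and the scene stay as the last step left them, time stands still between calls to the robot, and variables do not carry over. Pictures are saved under pics/ and viewed, at most 10 in all, crops included, and the job is handed in when it is done.

```bash
mkdir -p pics; python3 - <<'E'
from workcell import telemetry, eyes
import cv2,numpy as np
for n in("top","side"):
    cv2.imwrite(f"pics/{n}0.png",eyes.grab_frame(n)[:,:,::-1]); c=eyes.calibration(n); print(n,np.round(c["camera_matrix"],1).tolist(),np.round(c["world_from_camera"],3).tolist())
s=telemetry.state();print(s["time_s"],s["ee_pos"],s["ee_rot"],s["gripper_width"])
E
```

```text
top [[491.9, 0.0, 321.6], [0.0, 491.9, 240.6], [0.0, 0.0, 1.0]] [[0.01, -0.995, 0.097, 472.332], [-1.0, -0.01, -0.003, -4.439], [0.003, -0.097, -0.995, 1217.458], [0.0, 0.0, 0.0, 1.0]]
side [[514.1, 0.0, 311.0], [0.0, 514.1, 239.0], [0.0, 0.0, 1.0]] [[0.837, -0.28, 0.47, 56.57], [-0.547, -0.397, 0.737, -821.726], [-0.02, -0.874, -0.485, 603.091], [0.0, 0.0, 0.0, 1.0]]
0.1 [189.34465425 542.46713142 221.20188064] [-1.79908941e+02 -7.25172926e-04  1.60757955e+02] 91.02551443286893
```

View pics/top0.png

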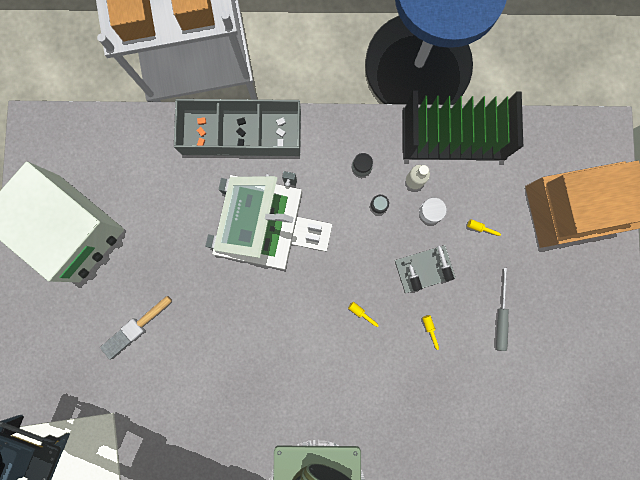

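View pics/side0.png

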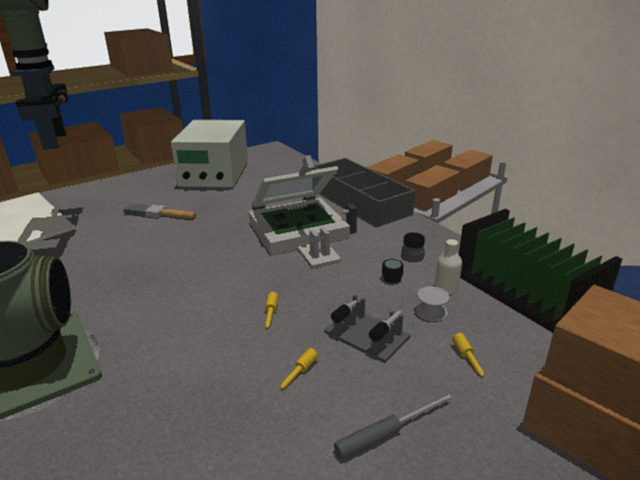

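The top view shows the fixture around (255,225), with the clevis at (315,234), the catch at (290,178) and the cover open. The rest is around (425,270), with the knobs on its near side. I'll zoom in for accurate pixel positions.

```bash
python3 - <<'E'
import cv2
i=cv2.imread("pics/top0.png")
a=cv2.resize(i[165:280,205:335],None,fx=6,fy=5,interpolation=cv2.INTER_CUBIC)
cv2.imwrite("pics/z1.png",cv2.resize(i[165:280,205:338],None,fx=5,fy=5,interpolation=cv2.INTER_CUBIC))
cv2.imwrite("pics/z2.png",cv2.resize(i[235:300,385:465],None,fx=8,fy=8,interpolation=cv2.INTER_CUBIC))
E
```

```text
(no output)
```

View pics/z1.png

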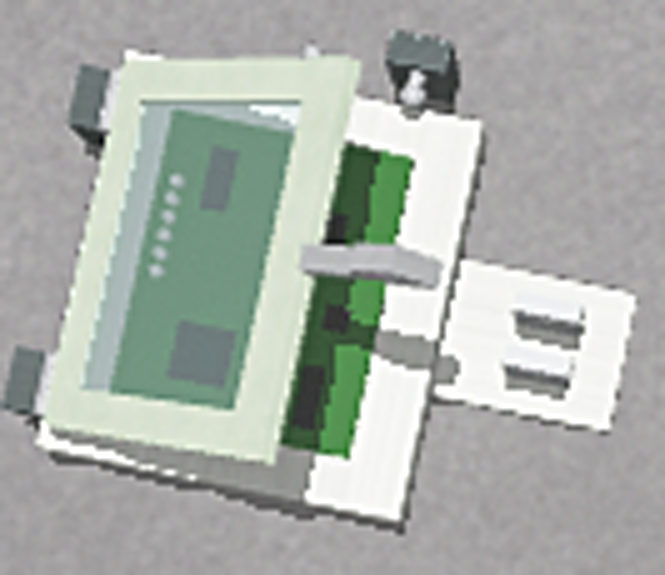

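View pics/z2.png

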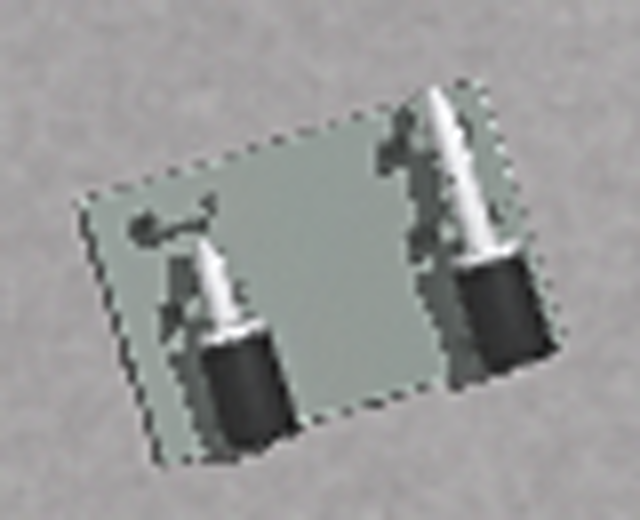

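The fixture is yawed about -11° and the rest about +17°. The long pin is in the right-hand lane, with its tip at (439,246) and its knob around (448,272).

```bash
cat > h.py <<'E'
from workcell import telemetry, eyes
import numpy as np, cv2
def ray(n,p,z,c=None):
    c=c or eyes.calibration(n);T=c["world_from_camera"];T=np.array(T)
    d=T[:3,:3]@np.linalg.solve(np.array(c["camera_matrix"]),[p[0],p[1],1]);o=T[:3,3]
    return o+d*(z-o[2])/d[2]
def proj(n,P,c=None):
    c=c or eyes.calibration(n);T=np.linalg.inv(np.array(c["world_from_camera"]))
    q=np.array(c["camera_matrix"])@(T[:3,:3]@np.array(P,float)+T[:3,3]);return q[:2]/q[2]
def fit(src,dst):  # 2D rigid: dst = R src + t
    s=np.array(src,float);d=np.array(dst,float);a=s-s.mean(0);b=d-d.mean(0)
    th=np.arctan2((a[:,0]*b[:,1]-a[:,1]*b[:,0]).sum(),(a*b).sum())
    R=np.array([[np.cos(th),-np.sin(th)],[np.sin(th),np.cos(th)]]);t=d.mean(0)-R@s.mean(0)
    return R,t,np.degrees(th),np.linalg.norm(s@R.T+t-d,axis=1)
E
python3 - <<'E'
from h import *
A=lambda u,v:(205+u/5-.4,165+v/5-.4)
B=lambda u,v:(385+u/8-.44,235+v/8-.44)
r=lambda p,z:ray("top",p,z)[:2]
src=[(100,-90),(-100,-90),(13,-140),(-13,-140)]
dst=[r(A(481,121),35),r(A(405,518),35),r(A(549,311),66),r(A(538,363),66)]
R,t,th,e=fit(src,dst);print("fix",t,th,e);print("clevis",R@[0,-140]+t,"press open? catch",R@[105,-55]+t)
for p in (475,258),(635,295),(610,430): print("foot in fix",(r(A(*p),10)-t)@R)
src=[(30.5,65),(30.5,-65),(-54.5,65),(-54.5,-65)]
dst=[r(B(*p),8) for p in ((80,204),(478,81),(160,466),(562,345))]
R,t,th,e=fit(src,dst);print("rest",t,th,e,"pin",R@[0,-40]+t)
for p in (432,90),(488,255),(525,365): print("pin pts in rest",(r(B(*p),45)-t)@R)
E
```

```text
fix [632.07998186 150.08371871] -10.383521102165533 [1.10552819 3.2823263  2.10938008 1.25687982]
clevis [606.84690661  12.37644979] press open? catch [725.4474397   77.05962805]
foot in fix [ 36.75248024 -97.40327307]
foot in fix [  33.68664318 -178.73135497]
foot in fix [ -34.4690661  -179.23904823]
rest [ 535.1792508 -257.7692319] 17.235816366389393 [1.15458713 0.09899131 0.55109465 0.67786295] pin [ 547.03145678 -295.97296488]
pin pts in rest [ 31.46409535 -40.9233971 ]
pin pts in rest [-20.29022192 -41.66745866]
pin pts in rest [-54.53316745 -42.06515205]
```

```bash
python3 - <<'E'
from h import *
from scipy.optimize import brentq
th=np.radians(-10.4);R=np.array([[np.cos(th),-np.sin(th)],[np.sin(th),np.cos(th)]]);t=np.array([632.1,150.1])
W=lambda x,y,z:np.append(R@[x,y]+t,z)
cov=lambda x,r,h,a:W(x,85-r*np.cos(a)+h*np.sin(a),50+r*np.sin(a)+h*np.cos(a))
for x,p in ((90,(360,58)),(-90,(275,462))):
    u=(205+p[0]/5-.4,165+p[1]/5-.4)
    f=lambda a:proj("top",cov(x,170,4,a))[0]-u[0]
    A=np.linspace(0,1.4,8);print(u,[np.round(proj("top",cov(x,170,4,a)),1).tolist() for a in A])
    try:a=brentq(f,0.1,1.4);print(np.degrees(a))
    except Exception as e:print(e)
for a in np.radians((60,50,40,30,20,10,5,0)):
  print(np.degrees(a),cov(0,158,4,a).round(1),proj("side",cov(90,170,4,a)).round(),proj("side",cov(-90,170,4,a)).round())
E
```

```text
(276.6, 176.2) [[298.1, 191.0], [295.7, 187.8], [290.3, 184.0], [282.0, 179.7], [270.9, 175.2], [257.4, 170.5], [242.1, 166.1], [225.9, 162.1]]
40.264936675857456
(259.6, 257.0) [[283.3, 264.6], [280.4, 263.5], [274.5, 261.9], [265.6, 259.7], [253.9, 256.9], [239.8, 253.8], [224.1, 250.5], [207.5, 247.1]]
40.56529286697022
59.99999999999999 [633.8 159.4 188.8] [328. 148.] [255. 160.]
50.0 [629.7 136.8 173.6] [333. 158.] [259. 171.]
40.0 [626.1 117.2 154.6] [336. 170.] [263. 183.]
29.999999999999996 [623.1 101.1 132.5] [340. 182.] [266. 195.]
20.0 [620.9  89.  107.8] [342. 194.] [269. 209.]
10.0 [619.5  81.3  81.4] [343. 207.] [270. 222.]
5.0 [619.1  79.2  67.8] [344. 213.] [271. 228.]
0.0 [618.9  78.3  54. ] [344. 219.] [272. 234.]
```

The cover is about 40° open. Next I move above its free edge with the jaws shut and yaw at 169.6°.

```bash
python3 -m crank '[{"dx":0.0455,"dy":-0.0436,"yaw":0.2},{"dx":0.0455,"dy":-0.0436,"yaw":0.2},{"dx":0.0455,"dy":-0.0436,"yaw":0.2},{"dx":0.0455,"dy":-0.0436,"yaw":0.2},{"dx":0.0455,"dy":-0.0436,"yaw":0.2},{"dx":0.0455,"dy":-0.0436,"yaw":0.2},{"dx":0.0455,"dy":-0.0436,"yaw":0.2},{"dx":0.0455,"dy":-0.0436,"yaw":0.2},{"dx":0.0455,"dy":-0.0436,"yaw":0.2},{}]' 0
python3 -m crank '[{"dx":0.0455,"dy":-0.0436},{"dx":0.0455,"dy":-0.0436},{"dx":0.0455,"dy":-0.0436},{},{}]'
```

```text
validation failed for argument at $[0]...
validation failed for argument at $[0]...
```

```bash
python3 -m crank '[{"dx":0.0455,"dy":-0.0436,"dz":0,"yaw":0.2},{"dx":0.0455,"dy":-0.0436,"dz":0,"yaw":0.2},{"dx":0.0455,"dy":-0.0436,"dz":0,"yaw":0.2},{"dx":0.0455,"dy":-0.0436,"dz":0,"yaw":0.2},{"dx":0.0455,"dy":-0.0436,"dz":0,"yaw":0.2},{"dx":0.0455,"dy":-0.0436,"dz":0,"yaw":0.2},{"dx":0.0455,"dy":-0.0436,"dz":0,"yaw":0.2},{"dx":0.0455,"dy":-0.0436,"dz":0,"yaw":0.2},{"dx":0.0455,"dy":-0.0436,"dz":0,"yaw":0.2},{"dx":0,"dy":0,"dz":0,"yaw":0}]' 0
```

```text
time_s: 1.35
ee_pos: [518.9, 226.6, 221.2]
ee_rot: [-180.0, -0.0, 169.5]
force: [-0.5, 0.1, 0.0]
gripper_width: 0.3
gripper_force: 0.0
```

```bash
python3 -m crank '[{"dx":0.045,"dy":-0.043,"dz":-0.013,"yaw":0},{"dx":0.045,"dy":-0.043,"dz":-0.013,"yaw":0},{"dx":0.045,"dy":-0.043,"dz":-0.013,"yaw":0},{"dx":0,"dy":0,"dz":-0.024,"yaw":0},{"dx":-0.002,"dy":-0.01,"dz":-0.016,"yaw":0},{"dx":-0.002,"dy":-0.01,"dz":-0.016,"yaw":0},{"dx":-0.001,"dy":-0.007,"dz":-0.017,"yaw":0},{"dx":-0.001,"dy":-0.007,"dz":-0.017,"yaw":0},{"dx":-0.001,"dy":-0.005,"dz":-0.017,"yaw":0},{"dx":-0.001,"dy":-0.004,"dz":-0.017,"yaw":0}]'
```

```text
time_s: 2.6
ee_pos: [618.6, 91.0, 90.8]
ee_rot: [-180.0, 0.0, 169.8]
force: [-0.6, -1.5, 2.8]
gripper_width: 0.7
gripper_force: 1.1
```

```bash
python3 -m crank '[{"dx":0,"dy":-0.002,"dz":-0.009,"yaw":0},{"dx":0,"dy":-0.002,"dz":-0.009,"yaw":0},{"dx":0,"dy":-0.001,"dz":-0.009,"yaw":0},{"dx":0,"dy":0,"dz":-0.006,"yaw":0},{"dx":0,"dy":0,"dz":0,"yaw":0}]'
```

```text
time_s: 3.22
ee_pos: [618.8, 87.5, 64.8]
ee_rot: [180.0, 0.0, 169.8]
force: [0.8, -0.5, -0.4]
gripper_width: 0.5
gripper_force: 0.0
```

```bash
python3 -m crank '[{"dx":0,"dy":0,"dz":-0.004,"yaw":0},{"dx":0,"dy":0,"dz":-0.003,"yaw":0},{"dx":0,"dy":0,"dz":0,"yaw":0}]'
```

```text
time_s: 3.6
ee_pos: [619.3, 87.4, 59.8]
ee_rot: [180.0, 0.1, 169.8]
force: [0.3, -0.5, 3.9]
gripper_width: 0.3
gripper_force: 1.6
```

```bash
python3 -m crank '[{"dx":0,"dy":0,"dz":-0.003,"yaw":0},{"dx":0,"dy":0,"dz":-0.002,"yaw":0},{"dx":0,"dy":0,"dz":0,"yaw":0}]'
```

```text
time_s: 3.98
ee_pos: [619.3, 87.4, 56.3]
ee_rot: [180.0, 0.1, 169.8]
force: [-0.2, -0.4, 6.7]
gripper_width: 0.2
gripper_force: 2.9
```

```bash
python3 -m crank '[{"dx":0,"dy":0,"dz":-0.003,"yaw":0},{"dx":0,"dy":0,"dz":-0.003,"yaw":0},{"dx":0,"dy":0,"dz":0,"yaw":0}]'; python3 - <<'E'
from h import *
c=eyes.calibration("side")
i=eyes.grab_frame("side")[:,:,::-1];cv2.imwrite("pics/s1.png",cv2.resize(i[150:280,220:390],None,fx=4.5,fy=4.5,interpolation=cv2.INTER_CUBIC))
E
```

```text
time_s: 4.35
ee_pos: [619.3, 87.5, 52.0]
ee_rot: [180.0, 0.1, 169.8]
force: [-1.4, 0.0, 8.1]
gripper_width: 0.5
gripper_force: 4.4
```

View pics/s1.png

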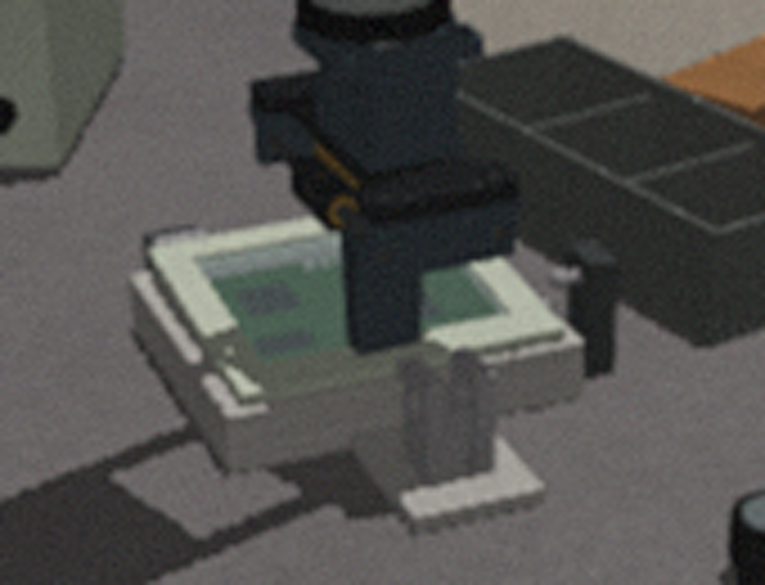

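The tongue is down between the ears and the cover is nearly level. The force is still at the detent's level, so I'll press further.

```bash
python3 -m crank '[{"dx":0,"dy":0,"dz":-0.003,"yaw":0},{"dx":0,"dy":0,"dz":0,"yaw":0}]'; python3 -m crank '[{"dx":0,"dy":0,"dz":-0.003,"yaw":0},{"dx":0,"dy":0,"dz":0,"yaw":0}]'
```

```text
time_s: 4.65
ee_pos: [619.4, 87.6, 50.0]
ee_rot: [179.9, 0.1, 169.8]
force: [-1.9, 0.3, 9.8]
gripper_width: 0.6
gripper_force: 5.2
time_s: 4.9
ee_pos: [619.5, 87.7, 47.9]
ee_rot: [179.9, 0.1, 169.7]
force: [-1.6, 1.0, 12.2]
gripper_width: 0.6
gripper_force: 5.9
```

This behaves like a soft stop past the detent: the force fell to 0 near TCP z = 65, then rose steadily. I'll lift off and check that the cover stays shut, heading towards the rest.

Pin knob target: TCP over (511,-307), yaw 197.2°.

```bash
python3 -m crank '[{"dx":0,"dy":0,"dz":0.03,"yaw":0},{"dx":0,"dy":0,"dz":0.07,"yaw":0},{"dx":0,"dy":-0.03,"dz":0.07,"yaw":0},{"dx":-0.01,"dy":-0.07,"dz":0,"yaw":0.5},{"dx":-0.01,"dy":-0.07,"dz":0,"yaw":0.5},{"dx":-0.01,"dy":-0.07,"dz":0,"yaw":0.5},{"dx":-0.02,"dy":-0.07,"dz":0,"yaw":1},{"dx":-0.025,"dy":-0.06,"dz":0,"yaw":1},{"dx":-0.025,"dy":-0.06,"dz":0,"yaw":1},{"dx":0,"dy":0,"dz":0,"yaw":1}]' 0.44; python3 - <<'E'
from h import *
i=eyes.grab_frame("side")[:,:,::-1];j=eyes.grab_frame("top")[:,:,::-1]
cv2.imwrite("pics/t2.png",j)
cv2.imwrite("pics/s2.png",np.hstack([cv2.resize(i[190:280,230:370],(420,270),interpolation=cv2.INTER_CUBIC),cv2.resize(j[165:280,205:335],(305,270),interpolation=cv2.INTER_CUBIC)]))
w=eyes.grab_frame("wrist")[:,:,::-1];cv2.imwrite("pics/w2.png",w)
c=eyes.calibration("wrist");np.save("w2.npy",np.array(c["world_from_camera"]));print(c)
E
```

```text
time_s: 6.15
ee_pos: [536.8, -259.7, 181.2]
ee_rot: [180.0, -0.1, -162.8]
force: [0.0, 0.1, -0.3]
gripper_width: 39.8
gripper_force: 0.0
{'camera_matrix': array([[417.46357134,   0.        , 319.27556921],
       [  0.        , 417.46357134, 239.29897853],
       [  0.        ,   0.        ,   1.        ]]), 'world_from_camera': array([[-2.94151146e-01,  9.20877037e-01,  2.55852664e-01,
         4.67523108e+02],
       [ 9.55758583e-01,  2.83192422e-01,  7.95461086e-02,
        -2.77466354e+02],
       [ 7.96649281e-04,  2.67931958e-01, -9.63437508e-01,
         3.43983670e+02],
       [ 0.00000000e+00,  0.00000000e+00,  0.00000000e+00,
         1.00000000e+00]])}
```

View pics/s2.png

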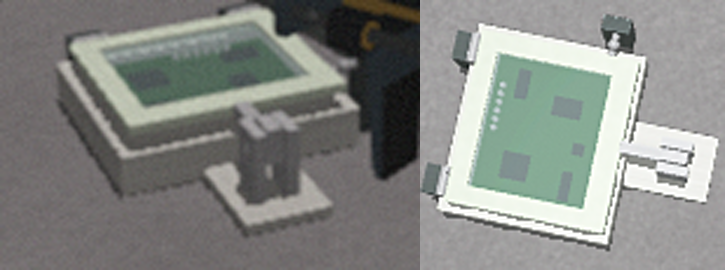

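View pics/w2.png

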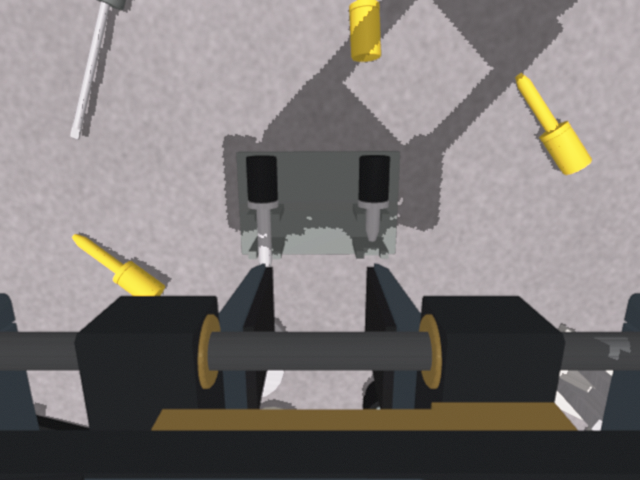

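The cover has come back up: its tongue now stands proud of the ears. The wrist view shows the long pin on its left side, with the knob at (262,178). I'll check where the fingertips really were in the pressed picture before pressing again.

```bash
python3 - <<'E'
from h import *
th=np.radians(-10.4);R=np.array([[np.cos(th),-np.sin(th)],[np.sin(th),np.cos(th)]]);t=np.array([632.1,150.1])
W=lambda x,y,z:np.append(R@[x,y]+t,z)
cov=lambda x,r,h,a:W(x,85-r*np.cos(a)+h*np.sin(a),50+r*np.sin(a)+h*np.cos(a))
s=lambda P:((proj("side",P)-[220,150])*4.5).round().tolist()
s2=lambda P:((proj("side",P)-[230,190])*3).round().tolist()
# finger corners: front(-y) face, x +-16
for z in(44,54,60):print("tip s1",z,[s(np.array([619.3,87.5,z])+np.append(R@[dx,-13.5],0)) for dx in(-16,16)])
for n,f in(("s1",s),("s2",s2)):
  print(n,"fix",[f(W(*p)) for p in((100,-90,35),(-100,-90,35),(-100,-90,0))],"ears tops",[f(W(x,y,66)) for x in(-18,18) for y in(-156,-124)],"foot",f(W(-35,-180,10)),f(W(35,-180,10)))
  for a in(-3,0,3,6,9):print(a,[f(cov(x,170,4,np.radians(a))) for x in(90,-90)])
E
```

```text
tip s1 44 [[363.0, 360.0], [420.0, 348.0]]
tip s1 54 [[362.0, 343.0], [420.0, 331.0]]
tip s1 60 [[362.0, 332.0], [420.0, 320.0]]
s1 fix [[578.0, 341.0], [219.0, 419.0], [223.0, 479.0]] ears tops [[421.0, 390.0], [395.0, 361.0], [489.0, 375.0], [462.0, 347.0]] foot [410.0, 520.0] [541.0, 489.0]
-3 [[557.0, 324.0], [234.0, 393.0]]
0 [[558.0, 309.0], [233.0, 378.0]]
3 [[557.0, 293.0], [231.0, 362.0]]
6 [[557.0, 277.0], [230.0, 345.0]]
9 [[556.0, 261.0], [228.0, 328.0]]
s2 fix [[356.0, 107.0], [116.0, 160.0], [119.0, 200.0]] ears tops [[250.0, 140.0], [234.0, 121.0], [296.0, 130.0], [278.0, 111.0]] foot [243.0, 227.0] [330.0, 206.0]
-3 [[342.0, 96.0], [126.0, 142.0]]
0 [[342.0, 86.0], [125.0, 132.0]]
3 [[342.0, 76.0], [124.0, 121.0]]
6 [[341.0, 65.0], [123.0, 110.0]]
9 [[341.0, 54.0], [122.0, 99.0]]
```

```bash
python3 - <<'E'
import cv2,numpy as np
from workcell import eyes
i=eyes.grab_frame("side")[:,:,::-1];j=eyes.grab_frame("top")[:,:,::-1]
s1=cv2.imread("pics/s1.png")
a=cv2.resize(i[185:280,235:370],(800,563),interpolation=cv2.INTER_CUBIC)
cv2.imwrite("pics/s3.png",a)
E
```

```text
(no output)
```

View pics/s3.png

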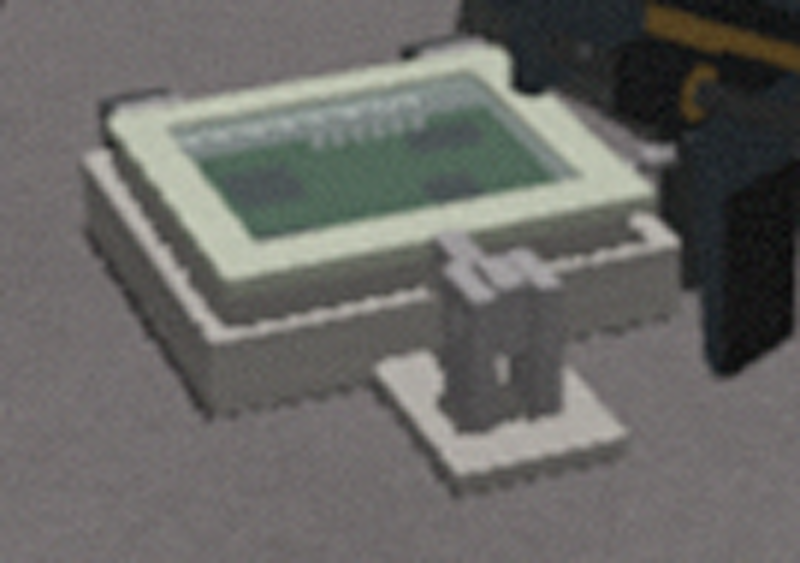

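The cover is within about 2° of shut, which is too close to call from the picture. I'll go back and feel the contact height with a gentle press and a slow release: shut should give TCP z ≈ 62.

```bash
python3 -m crank '[{"dx":0.0149,"dy":0.0618,"dz":0,"yaw":-0.9},{"dx":0.0149,"dy":0.0618,"dz":0,"yaw":-0.9},{"dx":0.0149,"dy":0.0618,"dz":0,"yaw":-0.9},{"dx":0.0149,"dy":0.0618,"dz":0,"yaw":-0.9},{"dx":0.0149,"dy":0.0618,"dz":0,"yaw":-0.9},{"dx":0.0149,"dy":0.0618,"dz":0,"yaw":-1},{"dx":0.014,"dy":0.0618,"dz":0,"yaw":0},{"dx":0,"dy":0,"dz":-0.06,"yaw":0},{"dx":0,"dy":0,"dz":-0.05,"yaw":0},{"dx":0,"dy":0,"dz":-0.02,"yaw":0}]' 0; python3 -m crank '[{"dx":0,"dy":0,"dz":-0.005,"yaw":0},{"dx":0,"dy":0,"dz":-0.005,"yaw":0}]'
for k in 1 2 3 4 ; do python3 -m crank '[{"dx":0,"dy":0,"dz":-0.0025,"yaw":0},{"dx":0,"dy":0,"dz":0,"yaw":0}]' | egrep "pos|^force";done
```

```text
time_s: 7.65
ee_pos: [619.7, 90.4, 75.5]
ee_rot: [-179.9, -0.2, 169.8]
force: [0.2, -0.7, -0.5]
gripper_width: 0.4
gripper_force: 0.0
time_s: 7.9
ee_pos: [622.6, 89.6, 71.4]
ee_rot: [179.9, 0.2, 169.7]
force: [0.0, 0.3, 0.4]
gripper_width: 0.6
gripper_force: 0.0
ee_pos: [621.8, 89.4, 68.7]
force: [0.0, 1.0, -0.5]
ee_pos: [621.4, 89.4, 66.0]
force: [0.8, -1.8, -0.9]
ee_pos: [621.4, 89.5, 63.9]
force: [0.1, 0.4, -0.5]
ee_pos: [621.6, 89.4, 62.0]
force: [0.1, 0.3, 0.5]
```

There is no contact down to TCP z = 62, so the cover is at 0 and held. Now to the pin.

```bash
python3 -m crank '[{"dx":0,"dy":0,"dz":0.05,"yaw":0},{"dx":0,"dy":-0.02,"dz":0.07,"yaw":0.6},{"dx":-0.01,"dy":-0.072,"dz":0,"yaw":1},{"dx":-0.01,"dy":-0.072,"dz":0,"yaw":1},{"dx":-0.02,"dy":-0.072,"dz":0,"yaw":1},{"dx":-0.02,"dy":-0.072,"dz":0,"yaw":1},{"dx":-0.03,"dy":-0.065,"dz":0,"yaw":0.9},{"dx":-0.048,"dy":-0.06,"dz":0,"yaw":0},{"dx":-0.035,"dy":-0.045,"dz":0,"yaw":0},{"dx":0,"dy":0,"dz":0,"yaw":0}]' 0.44; python3 - <<'E'
from h import *
c=eyes.calibration("wrist");w=eyes.grab_frame("wrist")[:,:,::-1];cv2.imwrite("pics/w3.png",w)
# black knobs, upper part of view
th=np.radians(17.2);R=np.array([[np.cos(th),-np.sin(th)],[np.sin(th),np.cos(th)]])
for P in ([511,-307,45],[547,-296,45],[578,-286.5,45]):print(proj("wrist",P,c).round())
E
```

```text
time_s: 10.15
ee_pos: [481.0, -295.0, 157.8]
ee_rot: [180.0, -0.0, -163.0]
force: [0.3, 0.1, 0.2]
gripper_width: 40.1
gripper_force: 0.0
[289. 270.]
[290. 319.]
[291. 359.]
```

View pics/w3.png

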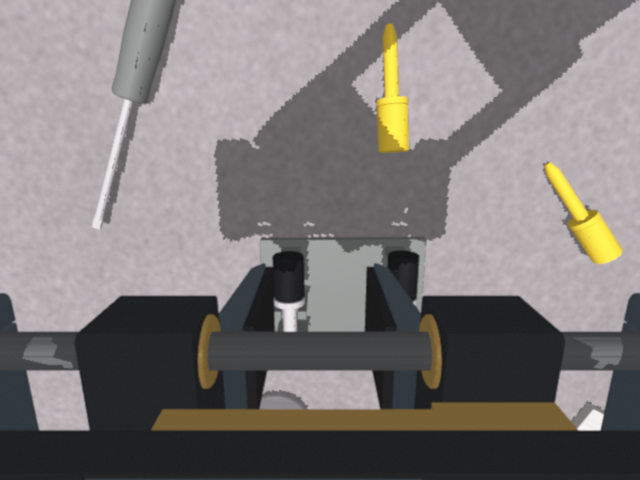

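The knob is at (288,279), within a pixel or two of the prediction sideways. I'll refine along the pin from this view.

```bash
python3 - <<'E'
from h import *
c=eyes.calibration("wrist");w=cv2.imread("pics/w3.png")
th=np.radians(17.2);R=np.array([[np.cos(th),-np.sin(th)],[np.sin(th),np.cos(th)]])
# knob/collar boundary (288,301) top z=56
p=ray("wrist",(288.5,302),54,c)[:2];q=ray("wrist",(288.5,278),45,c)[:2]
print("boundary",p,"lateral",(R.T@q)[1],"pred lateral",(R.T@[547,-296])[1]);
al=(R.T@p)[0]; print("along boundary",al,"pred",(R.T@[547,-296])[0]-22)
s=telemetry.state()["ee_pos"]; lat=(R.T@q)[1]
tgt=R@[al-17,lat]; print("knob centre",tgt,"delta",(tgt-s[:2]),(tgt-s[:2])/800)
E
```

```text
boundary [ 531.66985488 -299.62428835] lateral -443.762950960374 pred lateral -444.5146985623072
along boundary 419.2913941036429 pred 413.0076812678842
knob centre [ 515.52454097 -304.95634126] delta [ 33.30572069 -11.22895281] [ 0.04163215 -0.01403619]
```

```bash
python3 -m crank '[{"dx":0.0394,"dy":-0.014,"dz":-0.02,"yaw":0.04},{"dx":0,"dy":0,"dz":-0.06,"yaw":0},{"dx":0,"dy":0,"dz":-0.05,"yaw":0},{"dx":0,"dy":0,"dz":-0.024,"yaw":0},{"dx":0,"dy":0,"dz":0,"yaw":0}]'; python3 -m crank '[{"dx":0,"dy":0,"dz":0,"yaw":0},{"dx":0,"dy":0,"dz":0,"yaw":0},{"dx":0,"dy":0,"dz":0,"yaw":0},{"dx":0,"dy":0,"dz":0,"yaw":0}]' 0.15 30
```

```text
time_s: 10.82
ee_pos: [514.4, -302.3, 33.0]
ee_rot: [179.8, -0.1, -162.4]
force: [-0.2, 0.2, 0.8]
gripper_width: 39.8
gripper_force: 0.0
time_s: 11.32
ee_pos: [515.9, -305.4, 36.1]
ee_rot: [-179.8, 0.2, -162.6]
force: [1.2, -4.5, 3.2]
gripper_width: 20.8
gripper_force: 29.9
```

```bash
python3 -m crank '[{"dx":0,"dy":0,"dz":0.03,"yaw":0},{"dx":0,"dy":0,"dz":0.06,"yaw":0},{"dx":0,"dy":0.02,"dz":0.04,"yaw":0},{"dx":-0.002,"dy":0.06,"dz":0,"yaw":-0.8},{"dx":-0.002,"dy":0.06,"dz":0,"yaw":-0.8},{"dx":-0.002,"dy":0.06,"dz":0,"yaw":-0.8},{"dx":-0.002,"dy":0.06,"dz":0,"yaw":-0.8},{"dx":-0.001,"dy":0.06,"dz":0,"yaw":-0.8},{"dx":-0.001,"dy":0.06,"dz":0,"yaw":-0.8},{"dx":-0.001,"dy":0.04,"dz":0,"yaw":-0.8}]'; python3 -m crank '[{"dx":0,"dy":0,"dz":-0.05,"yaw":0},{"dx":0,"dy":0,"dz":0,"yaw":0},{"dx":0,"dy":0,"dz":0,"yaw":0}]';python3 - <<'E'
from h import *
for n in("top","side"):cv2.imwrite(f"pics/{n}5.png",eyes.grab_frame(n)[:,:,::-1])
i=cv2.imread("pics/top5.png");j=cv2.imread("pics/side5.png")
cv2.imwrite("pics/m5.png",np.vstack([cv2.resize(i[200:275,260:360],(400,300),interpolation=cv2.INTER_CUBIC),cv2.resize(j[200:275,250:350],(400,300),interpolation=cv2.INTER_CUBIC)]))
for z in (1,2,3):
  s=telemetry.state();print(s["ee_pos"],s["ee_rot"][2],s["gripper_width"])
E
```

```text
time_s: 12.58
ee_pos: [504.1, 34.2, 138.5]
ee_rot: [180.0, -0.2, 169.4]
force: [0.2, -0.6, -1.0]
gripper_width: 21.2
gripper_force: 30.0
time_s: 12.95
ee_pos: [505.8, 31.7, 99.4]
ee_rot: [180.0, -0.0, 169.4]
force: [1.0, -0.7, 0.3]
gripper_width: 21.1
gripper_force: 30.0
[506.47801743  31.55775416 100.00466807] 169.409736756682 21.098608596921746
[506.47801743  31.55775416 100.00466807] 169.409736756682 21.098608596921746
[506.47801743  31.55775416 100.00466807] 169.409736756682 21.098608596921746
```

View pics/m5.png

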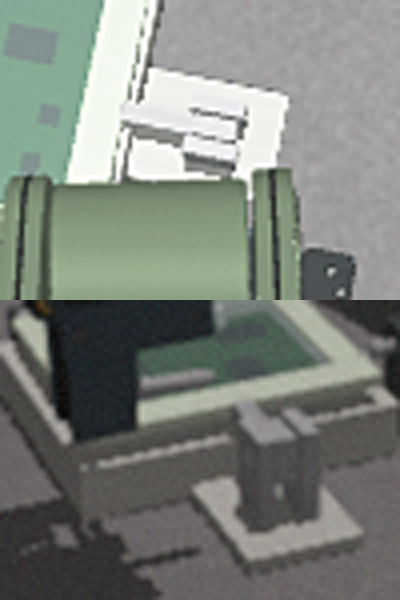

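All three measure cues are there: the tongue lies between the ears, and in the side view the shank tip is at full-frame (303,219). I'll compare that with the prediction.

```bash
python3 - <<'E'
from h import *
th=np.radians(-10.4);R=np.array([[np.cos(th),-np.sin(th)],[np.sin(th),np.cos(th)]]);t=np.array([632.1,150.1])
A=lambda u,v:(205+u/5-.4,165+v/5-.4)
for p in((549,311),(538,363)):print("ear",(ray("top",A(*p),66)[:2]-t)@R)
for p in((481,121),(405,516)):print("corner",(ray("top",A(*p),35)[:2]-t)@R)
j=cv2.imread("pics/top5.png")
u=(260+241/4-.4,200+130/4-.4);
h=np.radians(-10.6);d=np.array([np.cos(h),np.sin(h),0]);P=np.array([506.5,31.6,110])
for k in(60,64,68,72):print(k,proj("side",P+d*k).round(1))
g=cv2.cvtColor(cv2.imread("pics/side5.png"),cv2.COLOR_BGR2GRAY);print(g[212:226,283:308])
# foot blob & ears in top5 : bright white threshold contour of foot (z=10)
E
```

```text
ear [  10.95871203 -140.44724546]
ear [ -14.23168667 -140.08827142]
corner [100.10309612 -88.88933504]
corner [-95.82363587 -90.46438589]
60 [299.7 217.5]
64 [301.4 217.1]
68 [303.2 216.8]
72 [304.9 216.4]
[[ 36  47  59  62  72  78  75  82  87  86  89  92  90  86  89  88  90  88
   84  93  85  88  90  88  87]
 [ 38  61  82  85  91  89  89  89  86  93  85  88  88  90  85  88  89  88
   89  84  90  86  86  90  89]
 [ 40  70  90  90  88  85  89  91  87  90  89  85  92  90  89  91  91  92
   86  91  88  86  86  91  88]
 [ 40  63  79  88  88  86  88  87  91  87  88  89  87  87  85  85  87  84
   90  88  90  91  83  84  80]
 [ 41  64  77  82  86  93  87  87  83  89  84  86  89  90  87  86  85  86
   89  82  90  88  86  79  79]
 [ 38  63  79  80  86  86  86  84  85  89  88  90 100 103 110 119 123 116
  118 112 101  83  88  80  75]
 [ 39  59  86  89  86  91 104 103 112 121 124 128 130 139 131 142 140 138
  133 131 110  89  87  81  75]
 [ 36  68 109 137 126 122 138 132 135 140 144 143 136 135 130 124 123 119
  112 111  98  86  88  84  84]
 [ 34  58 119 150 147 141 138 137 132 126 122 118 113 110 101  98  93  90
   84  83  76  80  85  95 107]
 [ 39  57 108 123 118 114 111 104  97  94  88  83  81  82  77  76  76  74
   88 103 113 122 139 151 158]
 [ 30  61  82  94  87  80  79  76  71  72  70  73  70  86 102 109 115 132
  153 156 162 163 177 181 181]
 [ 33  54  70  69  68  67  70  75  86 103 112 115 135 150 162 162 164 176
  184 181 184 178 181 179 179]
 [ 30  56  80  84  96 103 118 137 155 163 162 171 177 182 186 183 183 182
  178 178 181 180 178 180 180]
 [ 34  93 139 144 152 161 168 180 181 183 182 184 185 184 179 180 176 180
  180 182 179 180 180 181 173]]
```

The reach is as predicted. The tip sits about 3–4 mm low, so I descend with z adjusted to TCP 42, then re-check the tip.

```bash
python3 -m crank '[{"dx":0,"dy":-0.001,"dz":-0.04,"yaw":0.04},{"dx":0,"dy":0,"dz":-0.032,"yaw":0},{"dx":0,"dy":0,"dz":0,"yaw":0},{"dx":0,"dy":0,"dz":0,"yaw":0}]';python3 - <<'E'
from h import *
cv2.imwrite("pics/side6.png",eyes.grab_frame("side")[:,:,::-1])
P=np.array(telemetry.state()["ee_pos"]);print(P);P[2]=50
h=np.radians(-10.4);d=np.array([np.cos(h),np.sin(h),0])
for k in(30,50,60,64,68,72):print(k,proj("side",P+d*k).round(1))
g=cv2.cvtColor(cv2.imread("pics/side6.png"),cv2.COLOR_BGR2GRAY);
u,v=proj("side",P+d*60).round().astype(int);print(u-18,v-9);print(g[v-9:v+10,u-18:u+12])
E
```

```text
time_s: 13.55
ee_pos: [506.8, 30.9, 42.5]
ee_rot: [180.0, 0.1, 169.6]
force: [0.1, 0.2, -0.4]
gripper_width: 21.4
gripper_force: 30.0
[506.96054093  30.93926291  42.64507227]
30 [288.  244.8]
50 [296.6 242.9]
60 [300.8 241.9]
64 [302.5 241.5]
68 [304.2 241.2]
72 [305.9 240.8]
283 233
[[ 39  29  33  37  40  29  41  40  37  36  37  35  40  32  35  35  36  38
   30  31  32  56 104 113  80  75  71  61  77 106]
 [ 33  38  36  34  39  36  32  36  36  38  39  33  31  35  33  30  37  35
   34  39  59 105 148 145 116  82  76  67  59  77]
 [ 39  33  38  40  36  35  35  34  37  35  35  32  30  41  40  47  54  73
   85 101 108 118 133 126 111  96  78  70  65  70]
 [ 38  31  32  36  39  35  35  32  37  39  37  47  62  73  94 102  94  91
  100 115 112  97  92  90  88  87  74  69  64  65]
 [ 28  34  36  41  33  38  41  52  73  82  94  90  90  97 106 117  96  89
   91  87  88  84  85  86  83  85  80  68  68  70]
 [ 36  33  37  57  71  88  96  87  92 101 112 106  89  87  90  85  88  87
   88  82  88  87  87  81  86  87  75  70  78  79]
 [ 31  26  43  75  95 104 107  93  92  94  87  93  84  82  87  85
[... 860 characters left out ...]
 77  80  80 107 141 161
  162 161 163 165 164 161 166 150 110  65  63  65]
 [ 36  33  48  68  79  77  80  81  81  85  83  84  86  89  89 128 169 167
  166 159 165 164 162 161 166 166 135  73  66  65]
 [ 35  34  42  63  81  90  84  89  85  82  87  91  87  80  81 101 148 170
  165 162 157 156 159 164 164 163 138  79  60  67]
 [ 34  31  39  65  87  86  89  85  84  85  83  81  76  73  70  69 101 150
  169 162 165 163 157 159 163 165 137  82  63  66]
 [ 37  36  39  69  88  90  88  85  79  67  71  77  87  85  73  64  66 107
  149 164 162 162 164 160 164 165 136  82  66  67]
 [ 38  34  41  60  79  72  72  84  92  82  82  88 105 108  91  65  62  81
  119 154 167 160 159 159 162 147 108  76  64  66]]
```

The tip is aligned with the hole axis in height and reach. I advance in stages along fixture +x, watching the force.

```bash
python3 -m crank '[{"dx":0.00984,"dy":-0.0018,"dz":0,"yaw":0},{"dx":0.00984,"dy":-0.0018,"dz":0,"yaw":0},{"dx":0.00984,"dy":-0.0018,"dz":0,"yaw":0},{"dx":0,"dy":0,"dz":0,"yaw":0}]'; python3 -m crank '[{"dx":0.00615,"dy":-0.0011,"dz":0,"yaw":0},{"dx":0,"dy":0,"dz":0,"yaw":0}]'
```

```text
time_s: 14.1
ee_pos: [530.5, 26.7, 41.3]
ee_rot: [180.0, 0.1, 169.6]
force: [-0.3, 0.3, -0.8]
gripper_width: 21.5
gripper_force: 30.0
time_s: 14.35
ee_pos: [533.6, 26.4, 41.2]
ee_rot: [180.0, -0.1, 169.7]
force: [-3.3, 3.2, 2.9]
gripper_width: 21.4
gripper_force: 30.0
```

```bash
python3 -m crank '[{"dx":0,"dy":0.0015,"dz":0.0025,"yaw":0},{"dx":0,"dy":0,"dz":0,"yaw":0}]'; python3 -m crank '[{"dx":0.00984,"dy":-0.0018,"dz":0,"yaw":0},{"dx":0,"dy":0,"dz":0,"yaw":0}]'
```

```text
time_s: 14.6
ee_pos: [534.7, 26.9, 43.3]
ee_rot: [-180.0, 0.1, 169.7]
force: [-0.2, 0.1, -0.6]
gripper_width: 21.1
gripper_force: 30.0
time_s: 14.85
ee_pos: [543.2, 25.3, 43.2]
ee_rot: [180.0, 0.1, 169.6]
force: [-0.4, 0.1, -0.7]
gripper_width: 21.3
gripper_force: 30.0
```

Moving freely; continuing (about 28 mm to go).

```bash
python3 -m crank '[{"dx":0.00984,"dy":-0.0018,"dz":0,"yaw":0},{"dx":0,"dy":0,"dz":0,"yaw":0}]'; python3 -m crank '[{"dx":0.00984,"dy":-0.0018,"dz":0,"yaw":0},{"dx":0,"dy":0,"dz":0,"yaw":0}]'
```

```text
time_s: 15.1
ee_pos: [550.9, 24.0, 43.2]
ee_rot: [180.0, 0.0, 169.6]
force: [0.1, -0.6, -1.1]
gripper_width: 21.4
gripper_force: 30.0
time_s: 15.35
ee_pos: [558.7, 22.6, 43.2]
ee_rot: [180.0, 0.1, 169.6]
force: [0.5, 0.3, -1.4]
gripper_width: 21.4
gripper_force: 30.0
```

```bash
python3 -m crank '[{"dx":0.00984,"dy":-0.0018,"dz":-0.001,"yaw":0},{"dx":0,"dy":0,"dz":0,"yaw":0}]'; for k in 1 2 3; do python3 -m crank '[{"dx":0.00246,"dy":-0.00045,"dz":0,"yaw":0},{"dx":0,"dy":0,"dz":0,"yaw":0}]'|egrep "pos|^force"; done
```

```text
time_s: 15.6
ee_pos: [566.5, 21.2, 42.4]
ee_rot: [180.0, 0.0, 169.7]
force: [-0.1, -0.8, -1.1]
gripper_width: 21.6
gripper_force: 30.0
ee_pos: [567.8, 20.9, 42.4]
force: [-0.1, 0.1, -0.8]
ee_pos: [569.8, 20.6, 42.4]
force: [0.3, 0.8, -0.1]
ee_pos: [571.9, 20.2, 42.4]
force: [0.4, -0.6, -1.2]
```

```bash
for k in 1 2 3; do python3 -m crank '[{"dx":0.00185,"dy":-0.00034,"dz":0,"yaw":0},{"dx":0,"dy":0,"dz":0,"yaw":0}]'|egrep "pos|^force"; done
```

```text
ee_pos: [573.3, 20.0, 42.4]
force: [-0.1, 0.2, -0.0]
ee_pos: [574.7, 19.6, 42.3]
force: [0.2, 0.1, -1.1]
ee_pos: [574.8, 19.6, 42.2]
force: [-3.5, 1.6, 2.5]
```

Collar contact. I press on to seat it.

```bash
for k in 1 2; do python3 -m crank '[{"dx":0.002,"dy":-0.00037,"dz":0,"yaw":0},{"dx":0,"dy":0,"dz":0,"yaw":0}]'|egrep "pos|^force|width"; done
```

```text
ee_pos: [574.8, 19.6, 42.1]
force: [-7.7, 2.2, 5.3]
gripper_width: 21.6
ee_pos: [574.8, 19.5, 42.0]
force: [-11.6, 3.1, 8.0]
gripper_width: 21.1
```

Seated against the ear. Releasing with a part opening, then I'll retreat outward and nudge the knob end to be sure it is home.

```bash
python3 -m crank '[{"dx":-0.003,"dy":0.0005,"dz":0,"yaw":0},{"dx":0,"dy":0,"dz":0,"yaw":0},{"dx":0,"dy":0,"dz":0,"yaw":0}]' 0.42; python3 -m crank '[{"dx":-0.02,"dy":0.0036,"dz":0,"yaw":0},{"dx":-0.04,"dy":0.0072,"dz":0,"yaw":0},{"dx":-0.02,"dy":0.0036,"dz":0,"yaw":0},{"dx":0,"dy":0,"dz":0,"yaw":0}]'
```

```text
time_s: 17.98
ee_pos: [578.0, 19.0, 42.7]
ee_rot: [180.0, 0.1, 169.7]
force: [0.1, 0.3, 0.3]
gripper_width: 38.4
gripper_force: 0.0
time_s: 18.48
ee_pos: [512.8, 30.8, 42.6]
ee_rot: [180.0, 0.0, 169.7]
force: [0.1, 0.2, -0.3]
gripper_width: 38.3
gripper_force: 0.0
```

```bash
python3 -m crank '[{"dx":0,"dy":0,"dz":0,"yaw":0},{"dx":0,"dy":0,"dz":0,"yaw":0},{"dx":0,"dy":0,"dz":0,"yaw":0}]' 0; python3 - <<'E'
from h import *
j=eyes.grab_frame("side")[:,:,::-1];cv2.imwrite("pics/side7.png",j)
a=np.radians(-10.4);d=np.array([np.cos(a),np.sin(a),0]);n=np.array([-d[1],d[0],0]);C=np.array([606.8,12.4,48])-1.5*d
g=cv2.cvtColor(j,cv2.COLOR_BGR2GRAY)
for k in(-54,-38,-22,-18,18,25,32,40):print(k,proj("side",C+d*k).round(1),[int(g[tuple((proj("side",C+d*k+[0,0,z])[::-1]).round().astype(int))]) for z in(14,8,4,0,-4,-8,-14)])
E
```

```text
time_s: 18.85
ee_pos: [513.5, 30.6, 42.3]
ee_rot: [180.0, 0.0, 169.7]
force: [-0.3, 1.0, 0.6]
gripper_width: 11.1
gripper_force: 0.0
-54 [295.  244.1] [84, 50, 48, 69, 82, 87, 88]
-38 [301.8 242.6] [63, 22, 25, 22, 20, 33, 165]
-22 [308.5 241.1] [43, 21, 21, 17, 14, 9, 140]
-18 [310.2 240.7] [101, 51, 32, 16, 13, 21, 64]
18 [325.  237.4] [138, 71, 69, 70, 68, 70, 71]
25 [327.9 236.8] [127, 77, 82, 73, 79, 79, 77]
32 [330.7 236.1] [85, 88, 132, 109, 83, 86, 99]
40 [334.  235.4] [83, 88, 89, 86, 87, 83, 86]
```

The shank tip shows beyond the far ear and the knob is up against the near one. I'll finish with a gentle nudge on the knob end using the closed fingers.

```bash
python3 -m crank '[{"dx":0.01,"dy":-0.0018,"dz":0,"yaw":0},{"dx":0.01,"dy":-0.0018,"dz":0,"yaw":0},{"dx":0,"dy":0,"dz":0,"yaw":0}]'|egrep "pos|^force|width"; for k in 1 2 3 4 5 6; do python3 -m crank '[{"dx":0.0025,"dy":-0.00045,"dz":0,"yaw":0},{"dx":0,"dy":0,"dz":0,"yaw":0}]'|egrep "pos|^force"; done
```

```text
ee_pos: [529.9, 27.7, 42.4]
force: [-0.0, 0.0, -0.1]
gripper_width: 0.7
ee_pos: [530.8, 27.5, 42.3]
force: [-0.0, -0.7, -0.9]
ee_pos: [533.0, 27.1, 42.4]
force: [0.6, 0.2, -0.3]
ee_pos: [535.1, 26.7, 42.4]
force: [-0.6, -0.4, 0.3]
ee_pos: [537.1, 26.4, 42.4]
force: [0.7, 0.6, -0.3]
ee_pos: [539.0, 26.0, 42.4]
force: [0.7, -0.2, 0.0]
ee_pos: [539.4, 25.7, 42.0]
force: [-4.3, -0.0, 2.3]
```

```bash
python3 -m crank '[{"dx":0.003,"dy":-0.0005,"dz":0,"yaw":0},{"dx":0,"dy":0,"dz":0,"yaw":0}]'|egrep "pos|^force"; python3 -m crank '[{"dx":-0.01,"dy":0.0018,"dz":0,"yaw":0},{"dx":-0.05,"dy":0.009,"dz":0,"yaw":0},{"dx":-0.05,"dy":0.009,"dz":0.03,"yaw":0},{"dx":-0.03,"dy":0.005,"dz":0.07,"yaw":0},{"dx":-0.03,"dy":0.005,"dz":0.07,"yaw":0},{"dx":0,"dy":0,"dz":0,"yaw":0}]'; python3 - <<'E'
from h import *
j=eyes.grab_frame("side")[:,:,::-1];i=eyes.grab_frame("top")[:,:,::-1];cv2.imwrite("pics/side8.png",j);cv2.imwrite("pics/top8.png",i)
s2=cv2.imread("pics/t2.png")
# pin tip & knob in top view, cover unchanged vs t2
a=np.radians(-10.4);d=np.array([np.cos(a),np.sin(a),0]);C=np.array([606.8,12.4,48])
g=cv2.cvtColor(i,cv2.COLOR_BGR2GRAY)
print([(k,int(g[tuple(proj("top",C+d*k)[::-1].round().astype(int))])) for k in range(-66,46,4)])
D=cv2.absdiff(i,s2).max(2);D=(D>60).astype(np.uint8);n,l,st,ce=cv2.connectedComponentsWithStats(D)
print([x.tolist() for x in st[1:] if x[4]>6])
E
```

```text
ee_pos: [539.3, 25.6, 41.5]
force: [-9.0, 1.4, 3.1]
time_s: 21.78
ee_pos: [409.5, 49.6, 182.7]
ee_rot: [179.8, 0.7, 169.7]
force: [-0.8, 0.5, -0.0]
gripper_width: 0.7
gripper_force: 0.0
[(-66, 161), (-62, 161), (-58, 102), (-54, 45), (-50, 68), (-46, 62), (-42, 66), (-38, 67), (-34, 64), (-30, 61), (-26, 59), (-22, 91), (-18, 255), (-14, 242), (-10, 239), (-6, 219), (-2, 241), (2, 234), (6, 239), (10, 121), (14, 237), (18, 237), (22, 214), (26, 209), (30, 221), (34, 160), (38, 162), (42, 159)]
[[264, 204, 285, 276, 15959], [516, 226, 7, 4, 10], [305, 239, 11, 20, 153], [464, 254, 38, 25, 430], [240, 296, 102, 184, 4529], [491, 297, 10, 33, 90], [501, 310, 6, 26, 111], [496, 331, 3, 17, 28], [498, 397, 1, 8, 8], [332, 448, 28, 17, 242], [305, 461, 14, 5, 22], [326, 468, 2, 11, 14], [333, 476, 3, 4, 8]]
```

The knob reads from -54 to -22 mm and the shank ends at about +32 mm, so the pin is fully home. The cover is unchanged and the robot is clear.

```bash
python3 -c "
from workcell import ticket
print(ticket.job_done())"
```

```text
the job is handed in; nothing more can be done
None
```

The cover is held shut by its detent, the long pin is pushed home to its collar through both ears and the tongue, and the job is handed in at about 22 s; no verdict came back.

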